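# Seal the green tin and the tea caddy

### The job

The green tin and the tea caddy have been left unsealed: with your fingertips press the green tin's raised lid straight down until it is fully home, and press the raised black button on the tea caddy's lid fully down, in either order. Press gently, leave the tin and the caddy standing where they are, do not pick anything up, touch none of the other tins, pots, the mug, the tongs or the riser, and withdraw clear of everything.

Things in the scene. Friction and masses are not known exactly. Their poses are not given: they have to be found in the camera images.
- green_tin: green enamelled round slip-lid tin, loose, 0.16 to 0.4 kg; 76 mm across, 78 mm high with the lid home (85 to 89 mm as found, lid raised, with a bare steel neck showing under the lid). Origin at the centre of its underside, z up; it stands on the riser deck, among three other tins in any order.
- green_tin_lid_top (a point): centre of the top face of the green tin's lid (flat, 76 mm across); moves down with the lid, z up. It lies 78 mm above the tin's underside when the lid is fully home.
- green_tin_lid (a joint): height of the green tin's lid above fully home, in m: 0 is fully home, found at 0.007 to 0.0105, at most 0.011. The lid slides straight up and down with about 6 N of rubbing, stays where it is left, and stops hard at 0.
- caddy: square tea caddy of grey plastic with a white lid, loose, 0.3 to 0.7 kg; 92 x 92 mm, 136 mm high to the flat top of the lid, standing on the shelf in front of the riser. Origin at the centre of its underside, z up.
- caddy_button_top (a point): centre of the flat top of the caddy's round black seal button (46 mm across, in the middle of the lid); moves down with the button. It lies 138 mm above the caddy's underside when fully down, that is 2 mm above the lid.
- caddy_button (a joint): height of the seal button above fully down, in m: 0 is fully down (sealed), found at 0.008 to 0.0115, at most 0.012. It slides straight down with about 5 N of rubbing, stays where it is left, and stops hard at 0.
- riser: clamp-on shelf riser of white steel, fixed: a deck 185 mm deep (x) and 480 mm long (y), its top 125 mm above the shelf, held by two screw clamps on the shelf's far edge, with a lip 14 mm high along its far side. Origin on the shelf surface at the gripped edge, midway along the riser: the deck runs from there 185 mm towards the robot (-x) and 240 mm to either side.
- red_tin: red enamelled round slip-lid tin, loose, lid fully home; 76 mm across, 78 mm high; origin at the centre of its underside, z up. One of four standing in a row along y on the riser deck, about 110 mm apart, in any order. Bystander.
- blue_tin: blue enamelled round slip-lid tin, loose, lid fully home; 76 mm across, 78 mm high; origin at the centre of its underside, z up. One of four standing in a row along y on the riser deck, about 110 mm apart, in any order. Bystander.
- yellow_tin: yellow enamelled round slip-lid tin, loose, lid fully home; 76 mm across, 78 mm high; origin at the centre of its underside, z up. One of four standing in a row along y on the riser deck, about 110 mm apart, in any order. Bystander.
- white_pot: white ceramic pot with a turned wooden lid and knob, loose; 94 mm across, 113 mm high to the top of the knob; origin at the centre of its underside. Stands on the shelf in the row in front of the riser, in any order with the caddy and the other pot. Bystander.
- blue_pot: blue ceramic pot with a turned wooden lid and knob, loose; 94 mm across, 113 mm high to the top of the knob; origin at the centre of its underside. Stands on the shelf in the row in front of the riser, in any order with the caddy and the other pot. Bystander.
- tongs: steel kitchen tongs with black grips, loose, lying on the shelf under the riser deck, along y; 235 mm long, 45 mm wide, 24 mm high; origin at the middle of the underside. Bystander.
- mug: terracotta-coloured mug, loose, on the shelf under the riser deck; 76 mm across, 85 mm high, origin at the centre of its underside. Bystander.
Things that resemble listed ones, but are neither listed nor needed, are in the scene too. There is more than one size of the caddy; the one meant has the size given above.

How it is judged:
At the end, for the whole second after the job is handed in: The green tin's lid and the caddy's button are both within 2 mm of fully down; the green tin and the caddy stand upright and still within 15 mm of where they were; all other things are within 8 mm of where they were (value of joint each of green_tin_lid, caddy_button below 0.002 m and distance of each of green_tin, caddy from where it was at the start of the episode below 0.015 m and angle between each of green_tin, caddy's own z axis and vertical below 0.05 rad and linear speed of each of green_tin, caddy below 0.01 m/s and distance of each of red_tin, blue_tin, yellow_tin, white_pot, blue_pot, tongs, mug from where it was at the start of the episode below 0.008 m); the robot touches nothing.
It fails at once if another tin, a pot, the tongs, the mug or the riser is touched by the robot (more than 1 N) (contact force between any of the fingers, the arm and red_tin above 1 N or contact force between any of the fingers, the arm and blue_tin above 1 N or contact force between any of the fingers, the arm and yellow_tin above 1 N or contact force between any of the fingers, the arm and white_pot above 1 N or contact force between any of the fingers, the arm and blue_pot above 1 N or contact force between any of the fingers, the arm and tongs above 1 N or contact force between any of the fingers, the arm and mug above 1 N or contact force between any of the fingers, the arm and riser above 1 N).
It fails at once if the green tin or the caddy is pressed hard (more than 40 N) (contact force between the fingers and green_tin above 40 N or contact force between the fingers and caddy above 40 N).
It fails at once if the green tin or the caddy is touched with the arm or the gripper's body instead of the fingers (more than 1 N) (contact force between the arm and green_tin above 1 N or contact force between the arm and caddy above 1 N).
It fails at once if the green tin is lifted (8 mm) or tipped (height (world z) of green_tin above 0.133 m or angle between green_tin's own z axis and vertical above 0.2 rad).
It fails at once if the caddy is lifted (8 mm) or tipped (height (world z) of caddy above 0.008 m or angle between caddy's own z axis and vertical above 0.2 rad).
It also fails if it takes over 43 s, if anything falls off the work surface, if the arm or the gripper's body presses on something with over 40 N, if the wrist force passes 120 N, or if a joint passes its speed limit or range.

### The arm

A 6-joint arm with a two-finger parallel gripper is mounted at the origin on the work surface. World frame = base frame: x ahead of the robot, y to its left, z up, the work surface at z = 0. Lengths are in m, angles in rad, forces in N, time in s.
With the tool pointing down it reaches from about 0.35 to 0.975 m from the base axis. Payload 7.1 kg.
Tool frame: the origin (TCP) lies midway between the tips of the shut fingers; the grasp point (between the pads) lies 19 mm behind it; z points along the fingers, x is the direction in which the jaws open and shut, and the axes are right-handed (so a half turn about z gives the same grasp; the last joint's range is limited). The gripper opens to 88 mm and grips with 3 to 60 N. Pads are 20 mm wide; open, the fingers measure 115 mm over their backs; the gripper's body (75 mm by 178 mm) begins 61 mm behind the grasp point.
Start: joints at [-1.143, 0.423, 1.63, -0, 1.089, -0.019], TCP at [0.27, -0.564, 0.196] pointing down, gripper open.
Joint ranges: [-3, 3], [-0.9, 2.11], [0.09, 2.58], [-1.31, 4.45], [0.11, 2.69], [-2.54, 2.54]. Speed limits (rad/s): [2.39, 2.39, 3.01, 3.14, 3.14, 3.14].

### API

Orientations are given as a unit quaternion [w, x, y, z].
In Python, from station import move_pose, movel, movej, command_gripper, wait, inverse_kinematics, read_camera, camera_info, MotionError, job_done, get_time, get_joint_pos, get_qvel, get_effort, get_tcp_pos, get_ee_rot, get_ft_force, get_ft_torque, get_grip_width gives the robot as it stands. Calls block until the motion is done:
- move_pose(position, orientation): joint-space move of the TCP to a pose.
- movel(position, frame=None, v=0.15, until_force=None): straight line of the TCP; frame=None keeps the orientation; v is the mean speed in m/s. With until_force (N) it stops when the force on the tool has changed by that much, and returns True; else False.
- movej(angles): joint-space move.
- command_gripper(opening): opening from 0.0 (shut) to 1.0 (fully open); the grip force is fixed at half the most; returns when the fingers have stopped.
- wait(seconds).
- inverse_kinematics(position, orientation): joint angles nearest the present ones, or None.
- read_camera(name): name is "side" or "top"; returns the picture (480x640x3 uint8, red, green, blue); there is no depth.
- camera_info(name): a dict with "intrinsics" (3x3 intrinsics, pixels), "T" (4x4, takes a point from camera to world coordinates). Camera axes: x right, y up, looking along -z (the intrinsics and any distortion apply to the point x, -y, -z); pixel columns grow to the right and rows downward; lengths in m; the calibration is good to about 2 mm. A picture is of the moment at which its call begins. camera_info takes no time and is no camera call.
A pose or a line that the arm cannot do raises MotionError and nothing moves.
- job_done(): hands the job in, once; it reports no verdict.
Readings, each from a call of its own:
- get_time(): time.
- get_joint_pos(): joint angles.
- get_qvel(): joint speeds.
- get_effort(): joint torques, N m.
- get_tcp_pos(): TCP position.
- get_ee_rot(): TCP orientation.
- get_ft_force(): force on the tool from outside, world axes, zero at the start.
- get_ft_torque(): the same for the moment, N m.
- get_grip_width(): opening from 0.0 (shut) to 1.0 (fully open).
Only numpy, scipy, OpenCV 4.12 (cv2) and the standard library are available. Lean on these libraries where they do the work, as an engineer would, in place of code of your own. Each camera call takes 0.05 s, during which the arm holds its last target. There are 200 camera calls.

## Working session

There is one attempt and no reset: what is moved stays moved. The work goes in short steps, each a Python script; the robot and the scene stay as the last script left them, time stands still between calls to the robot, and variables do not carry over. Pictures are saved under pics/ and viewed, about 8 in all and at most 12, crops included, and the job is handed in when it is done.

```bash
mkdir -p pics
python3 - <<'E'
from station import *
import cv2,numpy as np
for n in("side","top"):
    im=read_camera(n);cv2.imwrite(f"pics/{n}0.png",im[:,:,::-1]);c=camera_info(n);print(n,{k:np.round(v,4).tolist() if not isinstance(v,str) else v for k,v in c.items()})
print(get_time(),get_ee_rot(),get_ft_force())
E
```

```text
side {'intrinsics': [[465.4926, 0.0, 316.2919], [0.0, 465.4926, 234.9869], [0.0, 0.0, 1.0]], 'T': [[-0.1389, 0.8721, -0.4692, 0.1259], [-0.9903, -0.1239, 0.0628, 0.1078], [-0.0033, 0.4734, 0.8809, 0.8407], [0.0, 0.0, 0.0, 1.0]]}
top {'intrinsics': [[489.6508, 0.0, 323.0657], [0.0, 489.6508, 237.6322], [0.0, 0.0, 1.0]], 'T': [[-0.0286, 0.992, -0.1226, 0.3833], [-0.9995, -0.0304, -0.0129, 0.0612], [-0.0165, 0.1221, 0.9924, 1.073], [0.0, 0.0, 0.0, 1.0]]}
0.1 [-3.77415312e-04  8.46182445e-01 -5.32892855e-01 -5.76559159e-04] [ 0.33236706  0.11541162 -0.36381964]
```

View pics/side0.png

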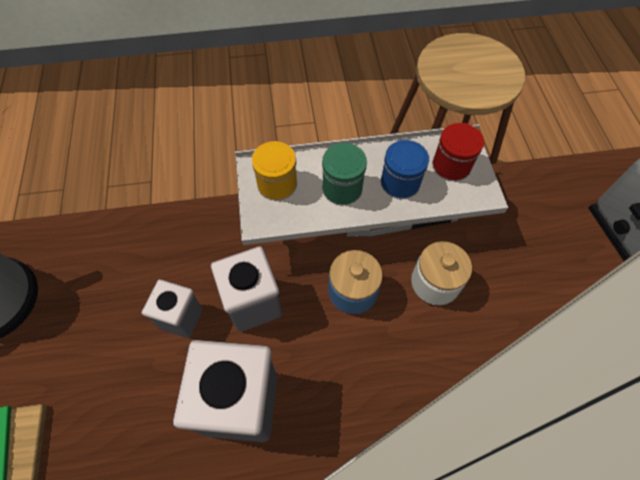

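View pics/top0.png

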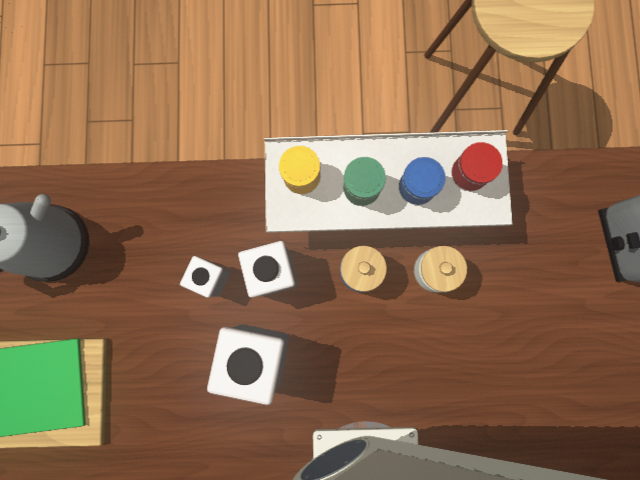

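Candidates in the top view are as follows.
- **Caddy:** small at (201,276), middle at (266,269) beside the pots, and large at (245,366).
- **Green things:** the tin at (364,180), side view (344,170), and the cutting board at (40,385), which is not a tin.

I'll measure all of these.

```bash
cat > h.py <<'E'
import cv2,numpy as np
from station import camera_info
def ray(n,p):
    c=camera_info(n);K=np.array(c["intrinsics"]);T=np.array(c["T"])
    d=np.linalg.inv(K)@[p[0],p[1],1.];d=T[:3,:3]@(d*[1,-1,-1]);return T[:3,3],d/np.linalg.norm(d)
def plane(n,p,z):
    o,d=ray(n,p);return o+d*(z-o[2])/d[2]
def tri(ps,pt):
    o1,d1=ray("side",ps);o2,d2=ray("top",pt)
    s=np.linalg.lstsq(np.c_[d1,-d2],o2-o1,rcond=None)[0];a=o1+s[0]*d1;b=o2+s[1]*d2
    return (a+b)/2,np.linalg.norm(a-b)
def blob(mask,p):
    n,l,st,c=cv2.connectedComponentsWithStats(mask.astype(np.uint8));k=l[p[1],p[0]];assert k,p
    return (l==k).astype(np.uint8)
def cont(m): return max(cv2.findContours(m,cv2.RETR_EXTERNAL,cv2.CHAIN_APPROX_NONE)[0],key=cv2.contourArea)
E
python3 - <<'E'
from h import *
im={n:cv2.imread(f"pics/{n}0.png") for n in("side","top")}
seeds={"small":((167,301),(201,276)),"mid":((244,276),(266,269)),"big":((222,385),(245,366))}
for k,(s,t) in seeds.items():
    e={}
    for n,p in(("side",s),("top",t)):
        g=im[n].max(2); m=blob(g<70,p); e[n]=cv2.fitEllipse(cont(m))
    P,err=tri(e["side"][0],e["top"][0])
    print(k,P.round(4),"err",round(err,4),e)
    # lid square in the top view
    for n in e:
        i=im[n];w=(i.min(2)>150);q=e[n][0];x=int(q[0]+e[n][1][1]/2+4);
        c=cont(blob(w,(x,int(q[1]))));r=np.array([plane(n,p,P[2]-.012)[:2] for p in c[:,0]],np.float32)
        print("  lid",n,[np.round(v,4) for v in cv2.minAreaRect(r)], "button dia", e[n][1][1]/ (465.5 if n=="side" else 489.65)*np.linalg.norm(P-ray(n,q)[0]))
# tins lids: top boundary
for n in im:
    hsv=cv2.cvtColor(im[n],cv2.COLOR_BGR2HSV)
    m=blob(cv2.inRange(hsv,(65,70,40),(95,255,255))>0,(344,160) if n=="side" else (364,178))
    print(n,"green",cv2.boundingRect(cont(m)),cv2.contourArea(cont(m)))
a=cv2.resize(im["side"][125:215,225:495],None,fx=2.9,fy=2.9,interpolation=2)
b=cv2.resize(im["top"][130:220,250:520],None,fx=2.9,fy=2.9,interpolation=2)
cv2.imwrite("pics/crop1.png",np.vstack([a,b]))
E
```

```text
small [0.4334 0.3222 0.0967] err 0.0009 {'side': ((166.43321228027344, 300.4839172363281), (16.446653366088867, 19.99134063720703), 61.63813781738281), 'top': ((200.09335327148438, 276.38720703125), (15.248763084411621, 16.002546310424805), 51.255615234375)}
  lid side [array([0.4374, 0.3265]), array([0.063 , 0.0647]), np.float64(64.6069)] button dia 0.03578205263449083
  lid top [array([0.4348, 0.3246]), array([0.0658, 0.0654]), np.float64(64.4021)] button dia 0.033069994584418776Traceback (most recent call last):
  File "<stdin>", line 7, in <module>
  File "h.py", line 13, in blob
    n,l,st,c=cv2.connectedComponentsWithStats(mask.astype(np.uint8));k=l[p[1],p[0]];assert k,p
                                                                                           ^
AssertionError: (266, 269)
```

Run:
```python
from h import *
im={n:cv2.imread(f"pics/{n}0.png") for n in("side","top")}
seeds={"small":((167,301),(201,276)),"mid":((244,276),(266,269)),"big":((222,385),(245,366))}
for k,(s,t) in seeds.items():
    e={}
    for n,p in(("side",s),("top",t)):
        g=im[n].max(2); m=blob(g<110,p); e[n]=cv2.fitEllipse(cont(m))
    P,err=tri(e["side"][0],e["top"][0])
    print(k,P.round(4),"err",round(err,4),{n:np.round(e[n][0],1) for n in e})
    for n in e:
        i=im[n];w=(i.min(2)>150);q=e[n][0];x=int(q[0]+e[n][1][1]/2+4);
        c=cont(blob(w,(x,int(q[1]))));r=np.array([plane(n,p,P[2]-.012)[:2] for p in c[:,0]],np.float32)
        print("  lid",n,[np.round(v,4) for v in cv2.minAreaRect(r)], "button dia", e[n][1][1]/ (465.5 if n=="side" else 489.65)*np.linalg.norm(P-ray(n,q)[0]))
for n in im:
    hsv=cv2.cvtColor(im[n],cv2.COLOR_BGR2HSV)
    m=blob(cv2.inRange(hsv,(65,70,40),(95,255,255))>0,(344,160) if n=="side" else (364,178))
    print(n,"green",cv2.boundingRect(cont(m)),cv2.contourArea(cont(m)))
a=cv2.resize(im["side"][125:215,225:495],None,fx=2.9,fy=2.9,interpolation=2)
b=cv2.resize(im["top"][130:220,250:520],None,fx=2.9,fy=2.9,interpolation=2)
cv2.imwrite("pics/crop1.png",np.vstack([a,b]))
```

```text
small [0.4344 0.3229 0.0947] err 0.001 {'side': array([166.4, 300.4]), 'top': array([200.1, 276. ])}
  lid side [array([0.4382, 0.3271]), array([0.0631, 0.0649]), np.float64(64.6069)] button dia 0.037702399293168445
  lid top [array([0.4349, 0.3251]), array([0.0659, 0.0655]), np.float64(64.4021)] button dia 0.03440091818989672
mid [0.443  0.1858 0.1351] err 0.0009 {'side': array([243.7, 275.9]), 'top': array([265.6, 268.5])}
  lid side [array([0.4466, 0.189 ]), array([0.0888, 0.0889]), np.float64(13.5956)] button dia 0.05063097471074401
  lid top [array([0.4437, 0.1874]), array([0.0914, 0.0911]), np.float64(13.5417)] button dia 0.04805919641033944
big [0.2664 0.2216 0.1737] err 0.0011 {'side': array([222.3, 384.4]), 'top': array([244.3, 366. ])}
  lid side [array([0.2686, 0.225 ]), array([0.1148, 0.1171]), np.float64(77.2219)] button dia 0.07267117670361914
  lid top [array([0.2661, 0.223 ]), array([0.1187, 0.1185]), np.float64(77.2997)] button dia 0.06788119240169238
side green (323, 143, 43, 61) 2088.0
top green (344, 158, 41, 40) 1222.5
```

View pics/crop1.png

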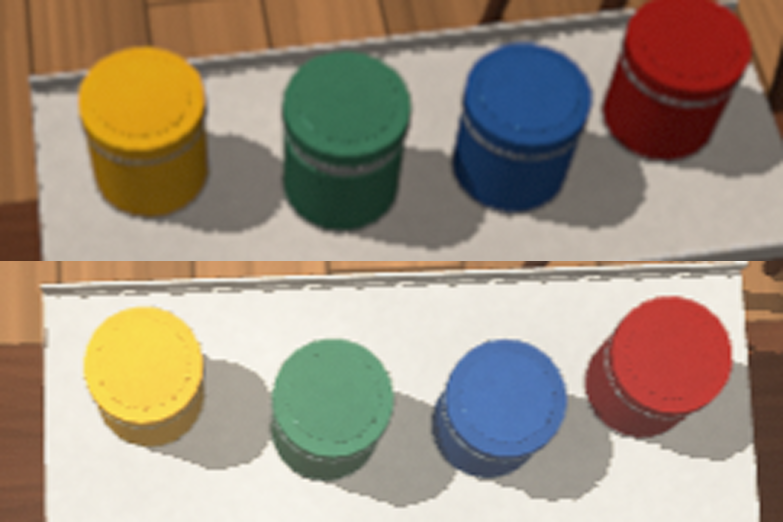

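Crop: the green tin's lid face is centred near top (365,178) and side (344,160), with a bare steel neck visible. The middle caddy's lid is 91 mm across, matching 92 mm; the others are 65 mm and 118 mm. Triangulated button height (0.135) is lower than the expected ~0.148, probably because the blob takes in the button's side wall. So I'll use the known heights with the lid centre and check the height by touch.

Run:
```python
from h import *
im={n:cv2.imread(f"pics/{n}0.png") for n in("side","top")}
for n,p in(("side",(258,270)),("top",(283,268))):
    for th in(150,190):
        c=cont(blob(im[n].min(2)>th,p));r=np.array([plane(n,q,.136)[:2] for q in c[:,0]],np.float32)
        print("caddy lid",n,th,[np.round(v,4) for v in cv2.minAreaRect(r)])
L={"green":((65,70),(95,255)),"blue":((100,100),(125,255)),"yellow":((15,120),(35,255))}
S={"green":((344,160),(364,178)),"blue":((407,158),(423,178)),"yellow":((275,158),(300,165))}
for k in L:
    lo,hi=L[k];E={}
    for i,n in enumerate(("side","top")):
        hsv=cv2.cvtColor(im[n],cv2.COLOR_BGR2HSV);x,y=S[k][i]
        v0=np.median(hsv[y-4:y+5,x-4:x+5,2])
        m=blob((cv2.inRange(hsv,(lo[0],lo[1],int(v0*.86)),(hi[0],255,255))>0),(x,y))
        m=cv2.morphologyEx(m,cv2.MORPH_OPEN,np.ones((3,3)));c=cv2.convexHull(cont(m))
        z=.212 if k=="green" else .203
        w=np.array([plane(n,q,z)[:2] for q in c[:,0]],np.float32);(cx,cy),r=cv2.minEnclosingCircle(w)
        E[n]=cv2.fitEllipse(c)[0];print(k,n,"centre",round(cx,4),round(cy,4),"r",round(r,4),"px",np.round(E[n],1))
    print("  tri",tri(E["side"],E["top"]))
```

```text
Traceback (most recent call last):
  File "h.py", line 13, in blob
    n,l,st,c=cv2.connectedComponentsWithStats(mask.astype(np.uint8));k=l[p[1],p[0]];assert k,p
                                                                                           ^
AssertionError: (258, 270)
```

Run:
```python
from h import *
im={n:cv2.imread(f"pics/{n}0.png") for n in("side","top")}
for n,p in(("side",(263,274)),("top",(283,268))):
    for th in(150,175):
      try:
        c=cont(blob(im[n].min(2)>th,p));r=np.array([plane(n,q,.136)[:2] for q in c[:,0]],np.float32)
        print("caddy lid",n,th,[np.round(v,4) for v in cv2.minAreaRect(r)])
      except AssertionError as e: print(n,th,"seed off")
L={"green":((65,70),(95,255)),"blue":((100,100),(125,255)),"yellow":((15,120),(35,255))}
S={"green":((344,160),(364,178)),"blue":((407,158),(423,178)),"yellow":((275,158),(300,165))}
for k in L:
    lo,hi=L[k];E={}
    for i,n in enumerate(("side","top")):
        hsv=cv2.cvtColor(im[n],cv2.COLOR_BGR2HSV);x,y=S[k][i]
        v0=np.median(hsv[y-4:y+5,x-4:x+5,2])
        m=blob((cv2.inRange(hsv,(lo[0],lo[1],int(v0*.86)),(hi[0],255,255))>0),(x,y))
        m=cv2.morphologyEx(m,cv2.MORPH_OPEN,np.ones((3,3)));c=cv2.convexHull(cont(m))
        z=.212 if k=="green" else .203
        w=np.array([plane(n,q,z)[:2] for q in c[:,0]],np.float32);(cx,cy),r=cv2.minEnclosingCircle(w)
        E[n]=cv2.fitEllipse(c)[0];print(k,n,"centre",round(cx,4),round(cy,4),"r",round(r,4),"px",np.round(E[n],1))
    print("  tri",tri(E["side"],E["top"]))
```

```text
caddy lid side 150 [array([0.4408, 0.1876]), array([0.0872, 0.0873]), np.float64(13.5956)]
caddy lid side 175 [array([0.4414, 0.1882]), array([0.0839, 0.0852]), np.float64(13.4752)]
caddy lid top 150 [array([0.4429, 0.1857]), array([0.0901, 0.0899]), np.float64(13.5417)]
caddy lid top 175 [array([0.443, 0.186]), array([0.0893, 0.0885]), np.float64(13.5308)]
green side centre 0.5959 -0.0028 r 0.0371 px [343.9 160.4]
green top centre 0.5973 -0.0048 r 0.0369 px [364.3 177. ]
  tri (array([ 0.59855409, -0.00436991,  0.20694082]), np.float64(0.0016065867268929685))
blue side centre 0.595 -0.1116 r 0.0367 px [406.7 156.8]
blue top centre 0.5961 -0.1137 r 0.0367 px [424.  176.9]
  tri (array([ 0.59740543, -0.11391669,  0.1982188 ]), np.float64(0.0013132647773083017))
yellow side centre 0.6242 0.1148 r 0.0373 px [273.1 158.3]
yellow top centre 0.625 0.1128 r 0.0376 px [298.9 165.4]
  tri (array([0.62613169, 0.11380174, 0.19910712]), np.float64(0.0017532714927990377))
```

The views agree to 2 mm. Green's lid sits 9 mm above its neighbours', radius 37 mm, so it is raised. Targets are caddy (0.442, 0.187) and tin (0.597, -0.004). Starting with the caddy.

```bash
cat > press.py <<'E'
from station import *
import numpy as np
Q=[0,.70711,-.70711,0]
def press(x,y,ztop,zhome):
    move_pose([x,y,.30],Q);
    movel([x,y,ztop+.02],v=.1);wait(.2)
    f0=get_ft_force()
    a=movel([x,y,zhome-.004],v=.015,until_force=3);print("touch",a,get_tcp_pos().round(4),(get_ft_force()-f0).round(2))
    b=movel([x,y,zhome-.004],v=.01,until_force=13);print("home",b,get_tcp_pos().round(4),(get_ft_force()-f0).round(2),"t",round(get_time(),2))
E
python3 - <<'E'
from press import *
command_gripper(0.0)
p=get_tcp_pos();movel([p[0],p[1],.32],v=.25)
press(.442,.187,.150,.138)
E
```

```text
touch False [0.442 0.187 0.134] [ 1.84 -0.17 -0.14]
home False [0.442 0.187 0.134] [0.14 0.11 0.54] t 9.25
```

Run:
```python
from station import *
import cv2,numpy as np
print(get_tcp_pos(),get_grip_width(),get_ft_force(),get_ee_rot())
a=read_camera("side")[180:380,130:400];b=read_camera("top")[150:350,150:420]
cv2.imwrite("pics/c2.png",cv2.resize(np.hstack([a,b])[:,:,::-1],(800,296)))
```

```text
[0.44199926 0.18700329 0.13400382] 0.005715994250454456 [-0.67537049 -0.03552481  0.21552885] [ 1.20372459e-05 -7.07089849e-01  7.07123713e-01  8.49648062e-07]
```

View pics/c2.png

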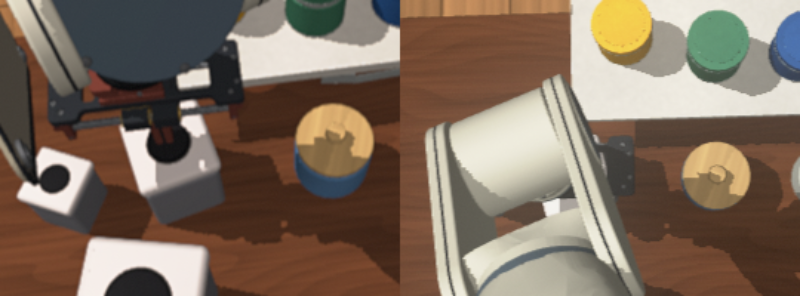

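The fingers are directly over the middle caddy's button at (165,145) in the crop and not yet touching. The button is lower than assumed, which fits the triangulated 0.135. I'll keep descending under force guard and let the touch give the height.

Run:
```python
from station import *
f0=get_ft_force();x,y=.442,.187
a=movel([x,y,.112],v=.012,until_force=3);print("touch",a,get_tcp_pos().round(4),(get_ft_force()-f0).round(2),get_time())
```

```text
touch True [0.4419 0.187  0.1208] [0.74 0.12 0.85] 10.45
```

Run:
```python
from station import *
import cv2,numpy as np
wait(.2);f0=get_ft_force();print(f0.round(2));x,y=.442,.187
cv2.imwrite("pics/c3.png",cv2.resize(read_camera("side")[230:350,150:310,::-1],(800,600),interpolation=2))
a=movel([x,y,.1175],v=.01,until_force=4);wait(.2);print(a,get_tcp_pos().round(4),(get_ft_force()).round(2),get_time())
```

```text
[1.14 0.4  1.52]
True [0.4417 0.1869 0.1195] [ 0.82 -0.65 -0.81] 11.1417
```

View pics/c3.png

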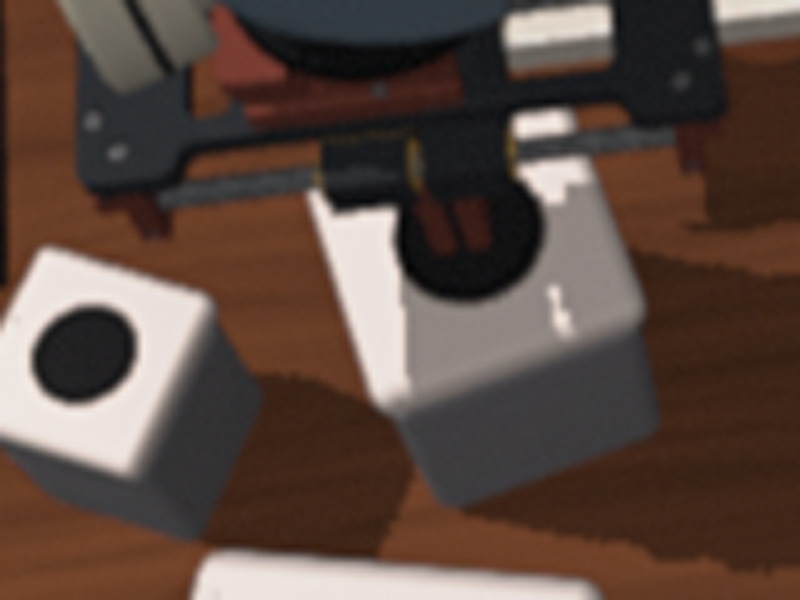

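Run:
```python
from h import *
from station import *
def proj(n,P):
    c=camera_info(n);K=np.array(c["intrinsics"]);T=np.array(c["T"]);p=T[:3,:3].T@(np.array(P)-T[:3,3])
    q=K@(p*[1,-1,-1]);return (q[:2]/q[2]).round(1)
for z in(.1195,.134,.148):print("tip px",z,proj("side",[.442,.187,z]))
for nm,bot,top in(("front-left",(445,505),(385,412)),("right",(657,425),(640,310))):
    f=lambda p:(150+p[0]/5,230+p[1]/5)
    B=plane("side",f(bot),0);print(nm,"base",B.round(4))
    for H in(.09,.1,.11,.12,.136):print("   ",H,plane("side",f(top),H).round(4)[:2])
wait(.3);print([get_ft_force().round(2).tolist() for _ in range(3)],get_tcp_pos(),get_effort().round(2))
for i in range(5): wait(.1);print(get_ft_force().round(2),end=" ")
print(get_time())
```

```text
tip px 0.1195 [244.6 280.2]
tip px 0.134 [243.4 276.7]
tip px 0.148 [242.1 273.3]
front-left base [0.3945 0.2171 0.    ]
    0.09 [0.4005 0.2234]
    0.1 [0.3969 0.2219]
    0.11 [0.3932 0.2203]
    0.12 [0.3896 0.2188]
    0.136 [0.3837 0.2163]
right base [0.4141 0.1363 0.    ]
    0.09 [0.4249 0.1348]
    0.1 [0.4209 0.1344]
    0.11 [0.4169 0.1341]
    0.12 [0.413  0.1337]
    0.136 [0.4066 0.1331]
[[0.25, -0.18, 0.21], [0.25, -0.18, 0.21], [0.25, -0.18, 0.21]] [0.44182637 0.1869226  0.11962698] [ 0.000e+00 -4.207e+01 -2.085e+01 -1.000e-02 -7.000e-02 -0.000e+00]
[-0.2  -0.3   0.13] [ 0.02  0.13 -0.19] [ 0.21  0.46 -0.01] [ 0.   -0.47 -0.86] [-0.85  0.55 -0.78] 11.9417
```

Run:
```python
from station import *
x,y=.442,.187
for i in range(4):
    a=movel([x,y,.104],v=.01,until_force=8);z=get_tcp_pos();f=get_ft_force();print(a,z.round(4),f.round(2),round(get_time(),2))
    if a: break
```

```text
True [0.442 0.187 0.112] [ 0.7  -0.34  5.53] 12.82
```

Run:
```python
from press import *
import cv2
movel([.442,.187,.30],v=.25)
move_pose([.597,-.004,.30],Q);wait(.1)
s=read_camera("side");t=read_camera("top");cv2.imwrite("pics/s4.png",s[:,:,::-1]);cv2.imwrite("pics/t4.png",t[:,:,::-1])
s0=cv2.imread("pics/side0.png")
f=lambda i:cv2.resize(i[240:340,135:285],(400,267),interpolation=2)
t0=cv2.imread("pics/top0.png");g=lambda i:cv2.resize(i[220:320,170:320],(400,267),interpolation=2)
cv2.imwrite("pics/c4.png",np.vstack([np.hstack([f(s0),f(s[:,:,::-1])]),np.hstack([g(t0),g(t[:,:,::-1])])]))
print(get_time(),get_ft_force(),get_tcp_pos())
```

```text
14.8917 [-0.46072558  0.45102819  0.04636145] [ 0.59654004 -0.00261733  0.30026784]
```

View pics/c4.png

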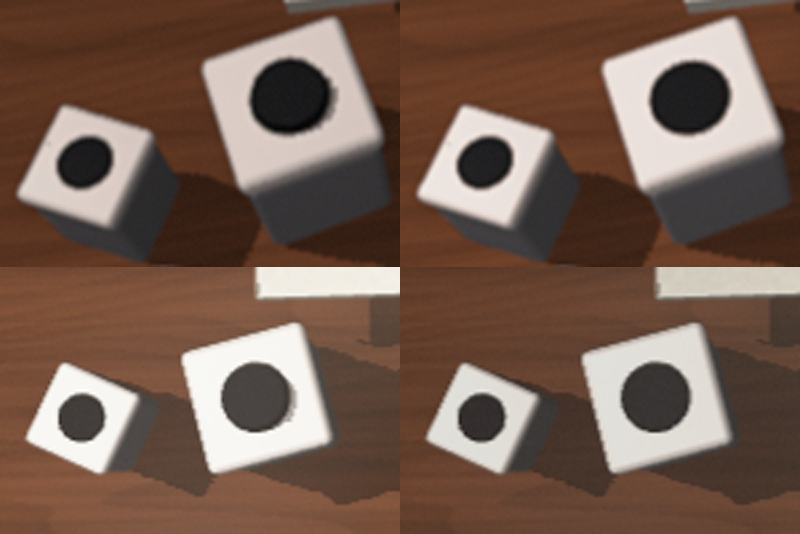

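After the press the raised button's shadow is gone and it looks flush, while the small caddy's is unchanged. So it is the right caddy, moved from about 0.121 to 0.112 in robot z. That is roughly 26 mm below the nominal height, which is unexplained. The green tin comes next under force guard, then a firmer press on the caddy to confirm its hard stop.

Run:
```python
from press import *
x,y=.597,-.004
movel([x,y,.225],v=.12);wait(.15);print(get_ft_force().round(2))
for lim,v,zt in((3.5,.02,.195),(16,.01,.190)):
    a=movel([x,y,zt],v=v,until_force=lim);print(a,get_tcp_pos().round(4),get_ft_force().round(2),round(get_time(),2))
```

```text
[0.19 0.36 0.2 ]
False [ 0.5971 -0.004   0.1951] [1.06 0.19 0.37] 17.47
False [ 0.597 -0.004  0.19 ] [-0.76 -1.1   0.56] 18.12
```

The tin shows the same offset, since there is no contact at 0.190 where 0.211 was expected. So the real tip sits about 26 mm above the reported TCP. I now expect touch at about 0.185 and home at about 0.177.

Run:
```python
from press import *
x,y=.597,-.004
a=movel([x,y,.172],v=.01,until_force=18);print(a,get_tcp_pos().round(4),get_ft_force().round(2),round(get_time(),2))
movel([x,y,.30],v=.2)
move_pose([.442,.187,.22],Q);movel([.442,.187,.125],v=.12);wait(.1);print(get_tcp_pos())
a=movel([.442,.187,.105],v=.012,until_force=18);print(a,get_tcp_pos().round(4),get_ft_force().round(2),round(get_time(),2))
movel([.442,.187,.25],v=.2)
```

```text
True [ 0.5971 -0.004   0.1765] [-1.16  0.03  5.55] 19.46
[0.44271893 0.18719321 0.12580739]
True [0.442 0.187 0.112] [-1.49 -0.45  8.39] 23.37
```

Both hit hard stops at 18 N, well above the 5–6 N of rubbing. They stopped at 0.1765 against nominal 0.203, and at 0.112 against 0.138, so the offset is the same 26 mm. Withdrawing and checking.

Run:
```python
from press import *
import cv2
movej([-1.143,.2,1.4,0,1.5,-.019]) if False else move_pose([.30,-.50,.32],Q)
wait(.3)
s=read_camera("side")[:,:,::-1];t=read_camera("top")[:,:,::-1];cv2.imwrite("pics/s5.png",s);cv2.imwrite("pics/t5.png",t)
s0=cv2.imread("pics/side0.png");t0=cv2.imread("pics/top0.png")
f=lambda i:cv2.resize(i[120:340,140:500],(400,244),interpolation=2);g=lambda i:cv2.resize(i[120:340,170:530],(400,244),interpolation=2)
cv2.imwrite("pics/c5.png",np.vstack([np.hstack([f(s0),f(s)]),np.hstack([g(t0),g(t)])]))
print(get_time(),get_ft_force(),get_tcp_pos())
```

```text
27.1083 [-0.4843786  -0.19263827  0.24874499] [ 0.30019279 -0.49988467  0.32002779]
```

View pics/c5.png

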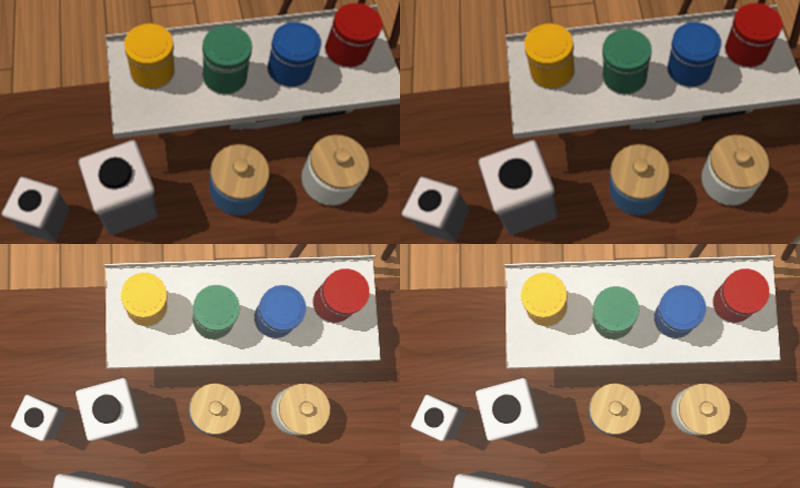

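The before and after views show the green lid lower, the caddy button flush, and everything else where it was. The arm is clear.

```bash
python3 -c "
from station import *
job_done();print(get_time())"
```

```text
the job is handed in; nothing more can be done
the job is handed in; nothing more can be done
```

I pressed the caddy's button and the green tin's lid fully down with the shut fingertips, then withdrew. The job was handed in at about 27 s, with no verdict reported.

- **Stops:** both met a hard stop at an 18 N limit, well above the 5–6 N of rubbing. I pressed the caddy twice, and both presses stopped at the same height.
- **Position check:** in the last pictures the green lid is lower, the caddy button is flush, and nothing else has visibly moved. I judged this by eye and did not measure it. The tongs and mug under the deck can't be seen well enough to check.
- **Disagreement:** the reported tool height at both stops was about 26 mm below the nominal height (0.112 against 0.138 for the caddy, 0.1765 against 0.203 for the tin). I did not find the cause. The first descents found no contact where it was expected, so I went on under force guard.

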